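# Assemble the vegetable cutter spindle

### The job

Put the washed parts back on the upright spindle of the vegetable cutter's drive base in this order: first the plain spacer sleeve, then the two-armed paddle, and last the flanged bush with its flange down. Each part must sit fully home on the one below it. Leave the timer, the foil cups and the label block where they stand.

Things in the scene. Friction and masses are not known exactly. Their poses are not given: they have to be found in the camera images.
- drive_base: Fixed grey and metal housing, 150 x 170 mm, top 43 mm above the worktop, with a round steel seat (92 mm across at its foot, its flat top 84 mm across and 50 mm above the worktop) and an upright round spindle in its middle. Origin: centre of the underside, on the spindle axis, on the worktop; z up.
- spindle_seat (a point): Point on the spindle axis level with the flat top of the seat, where the spacer sleeve stands. Spindle 20 mm in diameter, 92 mm tall above the seat; the top 14 mm taper to 10 mm across. z up along the spindle.
- spindle_tip (a point): Centre of the top end of the spindle, 92 mm above the seat.
- spacer: Plain straight metal tube, outside diameter 52 mm, 60 mm tall, through hole 26 mm; it stands upright on the worktop. Origin: centre of its lower end, z along its axis; the ends are alike. Loose, 0.10 to 0.21 kg.
- spacer_center (a point): Middle of the spacer sleeve, on its axis, 30 mm from either end.
- paddle: Flat two-armed metal paddle, 14 mm thick, lying flat on the worktop: a round hub of 50 mm outside diameter with a 26 mm through hole, and two straight arms 26 mm wide, 130 mm from arm end to arm end. Origin: centre of the hub on the underside; x along the arms, z up. Both faces are alike. Loose, 0.08 to 0.17 kg. Any heading on the spindle will do.
- paddle_center (a point): Middle of the paddle's hub, on the hole axis, 7 mm from either face.
- bush: Metal bush 60 mm tall, standing flange down on the worktop: a flange 62 mm in diameter and 10 mm thick at the foot, above it a neck 42 mm in diameter and 50 mm tall, with a 26 mm hole right through. Origin: centre of the flange's underside, z up along its axis. Loose, 0.14 to 0.28 kg.
- kitchen_timer: Bystander: white kitchen timer with a red dial, 62 x 62 x 42 mm, loose. Origin: centre of its underside.
- foil_cups: Bystander: stack of silver foil cups, 60 mm across, 49 mm tall, loose. Origin: centre of its underside.
- label_block: Bystander: white block of labels, 44 x 61 x 15 mm, loose. Origin: centre of its underside.

How it is judged:
By the outcome, as a careful person would: the job done as asked, in the order asked, and still so for the second after the job is handed in, with the robot touching nothing.
It also fails if it takes over 72 s, if anything falls off the work surface, if the arm or the gripper's body presses on something with over 40 N, if the wrist force passes 120 N, or if a joint passes its speed limit or range.

### The arm

A 6-joint arm with a two-finger parallel gripper is mounted at the origin on a cart in front of the work surface, level with it; the furniture and walls round the work are solid. World frame = base frame: x ahead of the robot, y to its left, z up, the work surface at z = 0. Lengths are in m, angles in rad, forces in N, time in s.
With the tool pointing down it reaches from about 0.4 to 0.825 m from the base axis. Payload 7 kg.
Tool frame: the origin (TCP) lies at the very end of the fingers, on their centre line; the grasp point (between the pads) lies arm.grip_point_offset behind it (arm.grip_point_offset is the distance from the TCP to the grasp point, in m); z points along the fingers, y is the line along which they close (so a half turn about z gives the same grasp; the last joint's range is limited). The gripper opens to 88 mm and grips with 3 to 60 N. Pads are 19 mm wide; open, the fingers measure 130 mm over their backs; the gripper's body (78 mm by 193 mm) begins 47 mm behind the grasp point.
Start: joints at [1.414, 0.359, 0.012, 0, -1.224, -0.288], TCP at [0.29, 0.609, 0.227] pointing down, gripper open.
Joint ranges: [-3.07, 3.07], [-1.43, 2.12], [-1.02, 1.25], [-3.03, 1.67], [-3.05, -0], [-3.03, 3.03]. Speed limits (rad/s): [2.39, 2.39, 3.01, 3.14, 3.14, 3.14].

### API

Orientations are given as [roll, pitch, yaw] about the fixed x, y, z axes, in that order (R = Rz(yaw) Ry(pitch) Rx(roll)).
In Python, from station import arm gives the robot as it stands.
- The arm moves only by the shell command python3 -m crank 'ROWS' [OPENING] [FORCE]. ROWS is JSON, a list of rows, each an object of numbers: "dx", "dy", "dz": the shift along the tool's x, y, z in cm; "wx", "wy", "wz": the turn, a rotation vector about the tool's x, y, z in degrees. A call has exactly 10 rows; each row is the pose to reach, as a shift and turn from the pose commanded when the call began, along the tool's axes at that moment; what a row does not reach only later rows make up. A row lasts 1/8 s, in which the tool goes at most 62.5 mm and 10.7 degrees, less where a joint would pass 70% of its speed; a pose out of reach is approached as far as the arm can. A call with a gripper value outside its range is refused whole. OPENING is the finger opening in cm, from 0 to 8.76, set as the call begins (- or left out, the last holds). The fingers move at their own pace and stop on an object; FORCE is the grip in N (left out, the last holds). Time passes only in rows, so rows that repeat a pose let the fingers close, or fill a call up. It gives the time, the measured TCP pose, the force, the opening and the grip force at its end, in the units of the state.
- arm.get_state(): the state, without advancing time (a new reading comes with each control period).
- arm.grab_frame(name): name is "scene" or "top"; returns the picture (384x512x3 uint8, red, green, blue); there is no depth.
- arm.calibration(name): a dict with "fx", "fy", "cx", "cy" (pixels), "dist_coeffs" ([k1, k2, p1, p2, k3] as OpenCV has them; the pictures are not rectified), "world_from_camera" (4x4, takes a point from camera to world coordinates). Camera axes: x right, y down, z forward; pixel columns grow to the right and rows downward; lengths in m; the calibration is good to about 2 mm. A picture is of the moment at which its call begins. calibration takes no time and is no camera call.
- arm.job_done(): hands the job in; it is judged then, once.
Trained networks look in the newest picture that a camera, given by its name, has taken for a name from the list of things; names that differ only in an ending like _2 or _b are one class to them, and where a whole thing is asked for, a point or a joint stands for the part that bears it (a point fixed in the world has none). Each returns a list of dicts, best first, with "confidence" (0 to 1); they miss things now and then, are a little off and sometimes report something else, mostly with a low value. They report only what shows in the picture. A call takes as long as a camera call.
- arm.find_in(camera, query): "centre" ([x, y, z] in m, in world coordinates, good to about 4 mm: the middle of the surface that is visible of it).
- arm.masks_of(camera, query): "pixels" (384x512 bool, what is visible of it).
- arm.mark_of(camera, query): "centre" ([x, y, z] in m, in world coordinates, good to about 4 mm: a listed point, or the origin of a listed thing).
The state is a dict: "t": time; "q": joint angles; "qd": joint speeds; "joint_efforts": joint torques, N m; "eef_pos": TCP position; "ee_rot": TCP orientation; "force": force on the tool from outside, world axes, zero at the start; "moment": the same for the moment, N m; "width": finger opening in m; "gripper_force": force on a finger pad.
Only numpy, scipy, OpenCV 4.12 (cv2) and the standard library are available. Lean on these libraries where they do the work, as an engineer would, in place of code of your own. Each camera call takes 0.05 s, during which the arm holds its last target. There are 200 camera calls.

## Working session

There is one attempt and no reset: what is moved stays moved. The work goes in short steps, Python scripts to look and compute and a shell command to move; the robot and the scene stay as the last step left them, time stands still between calls to the robot, and variables do not carry over. Pictures are saved under pics/ and viewed, at most 10 in all, crops included, and the job is handed in when it is done.

```bash
ls; mkdir -p pics; cat > h.py <<'E'
from station import arm
import numpy as np, cv2
from scipy.spatial.transform import Rotation as Rn
def pose():
    s=arm.get_state(); return np.array(s["eef_pos"]),np.array(s["ee_rot"]),s
def save(cam,name):
    im=arm.grab_frame(cam); cv2.imwrite(f"pics/{name}.png",np.ascontiguousarray(im[...,::-1])); return im
def ray(cam,uv,z):
    c=arm.calibration(cam);K=np.array([[c["fx"],0,c["cx"]],[0,c["fy"],c["cy"]],[0,0,1]])
    p=cv2.undistortPoints(np.array(uv,float).reshape(-1,1,2),K,np.array(c["dist_coeffs"]))[:,0]
    T=np.array(c["world_from_camera"]);d=np.c_[p,np.ones(len(p))]@T[:3,:3].T;o=T[:3,3]
    return o+d*((z-o[2])/d[:,2])[:,None]
def proj(cam,P):
    c=arm.calibration(cam);K=np.array([[c["fx"],0,c["cx"]],[0,c["fy"],c["cy"]],[0,0,1]])
    M=np.linalg.inv(np.array(c["world_from_camera"]))
    return cv2.projectPoints(np.array(P,float).reshape(-1,3),cv2.Rodrigues(M[:3,:3])[0],M[:3,3],K,np.array(c["dist_coeffs"]))[0][:,0]
E
python3 - <<'E'
from h import *
np.set_printoptions(precision=4,suppress=True)
p,r,s=pose();print(p,r,s["t"],s["width"],arm.grip_point_offset)
for c in("top","scene"):
    save(c,c+"0");print(c,np.array(arm.calibration(c)["world_from_camera"])[:3,3])
    for q in["drive_base","spindle_seat","spindle_tip","spacer","spacer_center","paddle","paddle_center","bush","kitchen_timer","foil_cups","label_block"]:
        print(q,[(np.round(d["centre"],4),round(d["confidence"],2)) for d in arm.mark_of(c,q)[:2]])
E
```

```text
pics
[0.2903 0.6089 0.2256] [ 3.1399 -0.0001 -0.4449] 0.0 0.0878432318317979 0.0188
top [ 0.323  -0.0418  1.296 ]
drive_base [(array([ 0.4617,  0.0991, -0.0008]), 0.83)]
spindle_seat [(array([0.456 , 0.0976, 0.0487]), 0.6)]
spindle_tip [(array([0.4591, 0.1007, 0.1454]), 0.88), (array([0.4649, 0.099 , 0.0004]), 0.72)]
spacer [(array([ 0.4521, -0.2515, -0.0046]), 0.71), (array([ 0.4591, -0.1139, -0.0017]), 0.3)]
spacer_center [(array([ 0.4536, -0.25  ,  0.0283]), 0.67)]
paddle [(array([ 0.4752, -0.3767,  0.0016]), 0.83), (array([0.4308, 0.2969, 0.0001]), 0.73)]
paddle_center [(array([ 0.4768, -0.3762,  0.0052]), 0.78)]
bush [(array([ 0.4569, -0.113 ,  0.0005]), 0.85), (array([ 0.479 , -0.3793,  0.0087]), 0.17)]
kitchen_timer [(array([ 0.597 , -0.0922, -0.0053]), 0.71)]
foil_cups [(array([ 0.5864, -0.1891, -0.    ]), 0.58), (array([0.459 , 0.1021, 0.1421]), 0.38)]
label_block [(array([ 0.5968, -0.0932, -0.0051]), 0.62), (array([ 0.4251,  0.2989, -0.0007]), 0.55)]
scene [ 0.0533 -0.5945  0.9121]
drive_base [(array([0.4596, 0.0981, 0.0015]), 0.69)]
spindle_seat [(array([0.4594, 0.0989, 0.0546]), 0.96)]
spindle_tip [(array([0.4603, 0.0962, 0.1398]), 0.7), (array([ 0.5996, -0.0905, -0.0036]), 0.38)]
spacer [(array([ 0.4445, -0.2526,  0.0039]), 0.82)]
spacer_center [(array([ 0.4517, -0.2492,  0.0327]), 0.76)]
paddle []
paddle_center [(array([ 0.4746, -0.3767,  0.0052]), 0.76)]
bush [(array([ 0.4596, -0.1114, -0.003 ]), 0.69)]
kitchen_timer [(array([ 0.6002, -0.0921, -0.0028]), 0.84)]
foil_cups [(array([ 0.5885, -0.1833, -0.0044]), 0.64)]
label_block [(array([ 0.4295,  0.3035, -0.0002]), 0.69)]
```

View pics/top0.png

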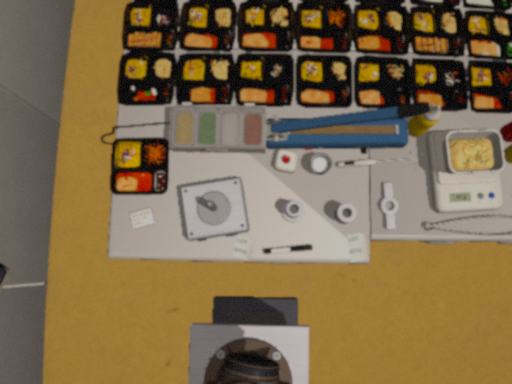

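View pics/scene0.png

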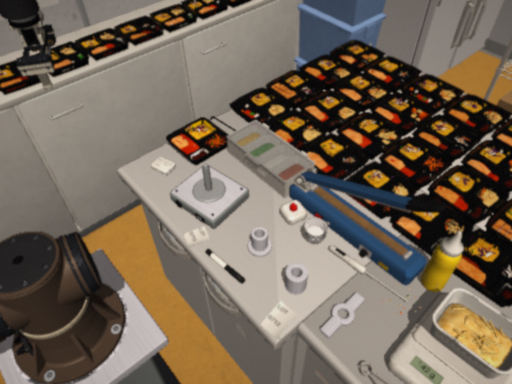

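The top view shows the base at (213,208), bush (291,208), spacer (345,212), paddle (388,204, arms roughly along x), timer (286,160), cups (318,162) and labels (142,217). The networks agree with this. Next I'll refine the positions with silhouettes.

```bash
cat >> h.py <<'E'
from scipy.optimize import least_squares
def cyl(rs):  # [(r,z0,z1)]
    a=np.linspace(0,2*np.pi,60)
    return np.vstack([np.c_[r*np.cos(a),r*np.sin(a),np.full(60,z)] for r,z0,z1 in rs for z in(z0,z1)])
def hullc(pts):
    m=cv2.moments(cv2.convexHull(pts.astype(np.float32)));return np.array([m["m10"]/m["m00"],m["m01"]/m["m00"]]),m["m00"]
def fit(cam,q,model,xy):
    d=arm.masks_of(cam,q)
    if not d: return None
    m=d[0]["pixels"].astype(np.uint8)
    n,l,st,_=cv2.connectedComponentsWithStats(m);k=1+np.argmax(st[1:,4]);ys,xs=np.nonzero(l==k)
    c,a=hullc(np.c_[xs,ys]);
    f=lambda p:hullc(proj(cam,model+[p[0],p[1],0]))[0]-c
    p=least_squares(f,xy).x
    return np.round(p,4),round(a),round(hullc(proj(cam,model+[*p,0]))[1]),round(d[0]["confidence"],2)
M=dict(spacer=cyl([(.026,0,.06)]),bush=cyl([(.031,0,.01),(.021,.01,.06)]))
E
python3 - <<'E'
from h import *
np.set_printoptions(precision=4,suppress=True)
for c in("top","scene"):
    arm.grab_frame(c)
    print(c,fit(c,"spacer",M["spacer"],[.452,-.25]),fit(c,"bush",M["bush"],[.458,-.112]))
    for q in("spindle_seat","spindle_tip","paddle_center","spacer_center","bush"):
        print(q,[np.round(d["centre"],4) for _ in range(2) for d in arm.mark_of(c,q)[:1]])
    d=arm.masks_of(c,"paddle")
    if d:
        ys,xs=np.nonzero(d[0]["pixels"]);w=ray(c,np.c_[xs,ys],.010)[:,:2];u,s,v=np.linalg.svd(w-w.mean(0));print("paddle",w.mean(0),np.ptp(w,0),np.degrees(np.arctan2(v[0][1],v[0][0])),d[0]["confidence"])
E
```

```text
top (array([ 0.4516, -0.2505]), 340, 375, 0.79) (array([ 0.4593, -0.1129]), 392, 411, 0.53)
spindle_seat [array([0.4538, 0.0955, 0.0519]), array([0.4538, 0.0955, 0.0519])]
spindle_tip [array([0.4579, 0.1007, 0.1435]), array([0.4579, 0.1007, 0.1435])]
paddle_center [array([ 0.479 , -0.3797,  0.0085]), array([ 0.479 , -0.3797,  0.0085])]
spacer_center [array([ 0.4518, -0.2501,  0.0316]), array([ 0.4518, -0.2501,  0.0316])]
bush [array([ 0.4602, -0.1116,  0.0003]), array([ 0.4602, -0.1116,  0.0003])]
paddle [ 0.4771 -0.375 ] [0.1275 0.0478] -177.63291731354866 0.57
scene (array([ 0.4509, -0.251 ]), 589, 638, 0.87) (array([ 0.4578, -0.1119]), 522, 583, 0.73)
spindle_seat [array([0.4565, 0.0979, 0.0491]), array([0.4565, 0.0979, 0.0491])]
spindle_tip [array([0.4621, 0.0979, 0.1397]), array([0.4621, 0.0979, 0.1397])]
paddle_center [array([ 0.4733, -0.3787,  0.0059]), array([ 0.4733, -0.3787,  0.0059])]
spacer_center [array([ 0.4515, -0.2505,  0.0343]), array([ 0.4515, -0.2505,  0.0343])]
bush [array([ 0.4603, -0.1109, -0.0044]), array([ 0.4603, -0.1109, -0.0044])]
paddle [ 0.4725 -0.3782] [0.1323 0.0494] -177.9052670324497 0.61
```

```bash
cat >> h.py <<'E'
def rel(x,y,z,yawdeg):
    p,r,s=pose();R=Rn.from_euler("xyz",r);d=R.inv().apply(np.array([x,y,z])-p)*100
    w=(R.inv()*Rn.from_euler("xyz",[180,0,yawdeg],degrees=True)).as_rotvec(degrees=True)
    print("t",round(s["t"],2),"p",np.round(p,4),"rpy",np.round(np.degrees(r),1),"q",np.round(s["q"],2),"width",round(s["width"],4),"gf",round(s["gripper_force"],1),"F",np.round(s["force"],1),"\n d cm",np.round(d,2),"w",np.round(w,1))
E
python3 -m crank '[{"dx":51.5,"dy":70.7,"wz":154},{"dx":51.5,"dy":70.7,"wz":154},{"dx":51.5,"dy":70.7,"wz":154},{"dx":51.5,"dy":70.7,"wz":154},{"dx":51.5,"dy":70.7,"wz":154},{"dx":51.5,"dy":70.7,"wz":154},{"dx":51.5,"dy":70.7,"wz":154},{"dx":51.5,"dy":70.7,"wz":154},{"dx":51.5,"dy":70.7,"wz":154},{"dx":51.5,"dy":70.7,"wz":154}]' 8.7 25
python3 -c "
from h import *
rel(.4513,-.2507,.12,-179.9)"
```

```text
t 2.6 p [0.2904 0.6093 0.2266] rpy [-180.     0.   -25.5] q [ 1.41  0.36  0.01  0.   -1.22 -0.29] width 0.0878 gf 0.0 F [ 0.1 -0.2 -1. ] 
 d cm [51.52 70.72 10.65] w [ -0.    0.  154.4]$[0]: bad value
```

```bash
python3 -m crank '[{"dx":3.6,"dy":4.9,"wz":10},{"dx":7.2,"dy":9.8,"wz":20},{"dx":10.8,"dy":14.7,"wz":30},{"dx":14.4,"dy":19.6,"wz":40},{"dx":18,"dy":24.5,"wz":50},{"dx":21.6,"dy":29.4,"wz":60},{"dx":25.2,"dy":34.3,"wz":70},{"dx":28.8,"dy":39.2,"wz":80},{"dx":32.4,"dy":44.1,"wz":90},{"dx":36,"dy":49,"wz":100}]' 8.7 25
python3 -c "
from h import *
rel(.4513,-.2507,.12,-179.9)"
```

```text
t 2.6 p [0.2904 0.6093 0.2266] rpy [-180.     0.   -25.5] q [ 1.41  0.36  0.01  0.   -1.22 -0.29] width 0.0878 gf 0.0 F [ 0.1 -0.2 -1. ] 
 d cm [51.52 70.72 10.65] w [ -0.    0.  154.4]$[0]: bad value
```

```bash
python3 -m crank '[{"dx":3.6,"dy":4.9,"dz":0,"wx":0,"wy":0,"wz":10},{"dx":7.2,"dy":9.8,"dz":0,"wx":0,"wy":0,"wz":20},{"dx":10.8,"dy":14.7,"dz":0,"wx":0,"wy":0,"wz":30},{"dx":14.4,"dy":19.6,"dz":0,"wx":0,"wy":0,"wz":40},{"dx":18,"dy":24.5,"dz":0,"wx":0,"wy":0,"wz":50},{"dx":21.6,"dy":29.4,"dz":0,"wx":0,"wy":0,"wz":60},{"dx":25.2,"dy":34.3,"dz":0,"wx":0,"wy":0,"wz":70},{"dx":28.8,"dy":39.2,"dz":0,"wx":0,"wy":0,"wz":80},{"dx":32.4,"dy":44.1,"dz":0,"wx":0,"wy":0,"wz":90},{"dx":36,"dy":49,"dz":0,"wx":0,"wy":0,"wz":100}]' 8.7 25
python3 -c "
from h import *
rel(.4513,-.2507,.12,-179.9)"
```

```text
t: 3.85
eef_pos: [0.4047, 0.0103, 0.2272]
ee_rot: [-3.141, 0.002, -2.195]
force: [2.3, -0.2, -0.1]
width: 0.0869
gripper_force: 0.0
t 3.85 p [0.4047 0.0103 0.2272] rpy [-1.799e+02  1.000e-01 -1.258e+02] q [ 0.52 -0.11 -0.54  0.   -1.14 -1.14] width 0.0869 gf 0.0 F [ 2.3 -0.2 -0.1] 
 d cm [ 18.47 -19.03  10.71] w [-0.   0.1 54.1]
```

```bash
python3 -m crank '[{"dx":3.1,"dy":-3.2,"dz":0,"wx":0,"wy":0,"wz":9},{"dx":6.2,"dy":-6.4,"dz":0,"wx":0,"wy":0,"wz":18},{"dx":9.3,"dy":-9.6,"dz":0,"wx":0,"wy":0,"wz":27},{"dx":12.4,"dy":-12.8,"dz":0,"wx":0,"wy":0,"wz":36},{"dx":15.5,"dy":-16,"dz":0,"wx":0,"wy":0,"wz":45},{"dx":18.5,"dy":-19,"dz":0,"wx":0,"wy":0,"wz":54},{"dx":18.5,"dy":-19,"dz":5,"wx":0,"wy":0,"wz":54},{"dx":18.5,"dy":-19,"dz":10,"wx":0,"wy":0,"wz":54},{"dx":18.5,"dy":-19,"dz":14,"wx":0,"wy":0,"wz":54},{"dx":18.5,"dy":-19,"dz":15,"wx":0,"wy":0,"wz":54}]'
python3 - <<'E'
from h import *
rel(.4513,-.2507,.033,-180)
for c in("top","scene"):
    arm.grab_frame(c); print(c,[np.round(d["centre"],4) for d in arm.mark_of(c,"spacer_center")[:1]])
save("scene","s1")
E
```

```text
t: 5.1
eef_pos: [0.4503, -0.2487, 0.0745]
ee_rot: [3.141, -0.004, -3.133]
force: [-0.2, 0.5, 0.1]
width: 0.0871
gripper_force: 0.0
t 5.1 p [ 0.4503 -0.2487  0.0745] rpy [ 180.    -0.2 -179.5] q [-0.12  0.25 -0.53 -0.   -0.79 -1.44] width 0.0871 gf 0.0 F [-0.2  0.5  0.1] 
 d cm [-0.12 -0.21  4.15] w [ 0.  -0.2  0.5]
top [array([ 0.4545, -0.25  ,  0.0299])]
scene []
```

View pics/s1.png

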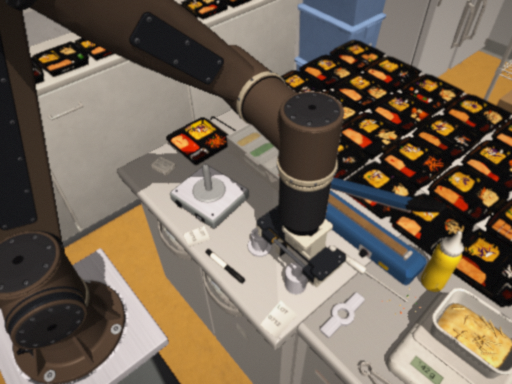

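```bash
python3 -m crank '[{"dx":-0.1,"dy":-0.2,"dz":1.5,"wx":0,"wy":0,"wz":0.5},{"dx":-0.1,"dy":-0.2,"dz":3,"wx":0,"wy":0,"wz":0.5},{"dx":-0.1,"dy":-0.2,"dz":4,"wx":0,"wy":0,"wz":0.5},{"dx":-0.1,"dy":-0.2,"dz":4.1,"wx":0,"wy":0,"wz":0.5},{"dx":-0.1,"dy":-0.2,"dz":4.1,"wx":0,"wy":0,"wz":0.5},{"dx":-0.1,"dy":-0.2,"dz":4.1,"wx":0,"wy":0,"wz":0.5},{"dx":-0.1,"dy":-0.2,"dz":4.1,"wx":0,"wy":0,"wz":0.5},{"dx":-0.1,"dy":-0.2,"dz":4.1,"wx":0,"wy":0,"wz":0.5},{"dx":-0.1,"dy":-0.2,"dz":4.1,"wx":0,"wy":0,"wz":0.5},{"dx":-0.1,"dy":-0.2,"dz":4.1,"wx":0,"wy":0,"wz":0.5}]'
python3 -m crank '[{"dx":0,"dy":0,"dz":0,"wx":0,"wy":0,"wz":0},{"dx":0,"dy":0,"dz":0,"wx":0,"wy":0,"wz":0},{"dx":0,"dy":0,"dz":0,"wx":0,"wy":0,"wz":0},{"dx":0,"dy":0,"dz":0,"wx":0,"wy":0,"wz":0},{"dx":0,"dy":0,"dz":0,"wx":0,"wy":0,"wz":0},{"dx":0,"dy":0,"dz":0,"wx":0,"wy":0,"wz":0},{"dx":0,"dy":0,"dz":0,"wx":0,"wy":0,"wz":0},{"dx":0,"dy":0,"dz":0,"wx":0,"wy":0,"wz":0},{"dx":0,"dy":0,"dz":-4,"wx":0,"wy":0,"wz":0},{"dx":0,"dy":0,"dz":-8,"wx":0,"wy":0,"wz":0}]' 4 30
python3 -c "
from h import *
rel(.4585,.0982,.22,-180)"
```

```text
t: 6.6
eef_pos: [0.4529, -0.2509, 0.0356]
ee_rot: [-3.142, 0.0, -3.141]
force: [-0.0, 0.4, 0.3]
width: 0.0869
gripper_force: 0.0
t: 7.85
eef_pos: [0.4522, -0.2506, 0.1158]
ee_rot: [3.141, -0.002, -3.141]
force: [0.6, 0.0, -2.4]
width: 0.0518
gripper_force: 30.0
t 7.85 p [ 0.4522 -0.2506  0.1158] rpy [ 1.8e+02 -1.0e-01 -1.8e+02] q [-0.13  0.2  -0.48 -0.   -0.89 -1.44] width 0.0518 gf 30.0 F [ 0.6  0.  -2.4] 
 d cm [ -0.62  34.89 -10.4 ] w [ 0.  -0.1  0. ]
```

```bash
python3 -m crank '[{"dx":0,"dy":2,"dz":-4,"wx":0,"wy":0,"wz":0},{"dx":-0.1,"dy":6,"dz":-7,"wx":0,"wy":0,"wz":0},{"dx":-0.2,"dy":11,"dz":-10,"wx":0,"wy":0,"wz":0},{"dx":-0.3,"dy":16,"dz":-10,"wx":0,"wy":0,"wz":0},{"dx":-0.4,"dy":21,"dz":-10,"wx":0,"wy":0,"wz":0},{"dx":-0.5,"dy":26,"dz":-10,"wx":0,"wy":0,"wz":0},{"dx":-0.6,"dy":31,"dz":-10,"wx":0,"wy":0,"wz":0},{"dx":-0.6,"dy":34,"dz":-10,"wx":0,"wy":0,"wz":0},{"dx":-0.6,"dy":34.9,"dz":-10,"wx":0,"wy":0,"wz":0},{"dx":-0.6,"dy":34.9,"dz":-10,"wx":0,"wy":0,"wz":0}]'
python3 - <<'E'
from h import *
rel(.459,.0982,.19,-180)
for c in("top","scene"):
    save(c,c+"2")
    for q in("spacer_center","spacer","spindle_seat","spindle_tip"): print(c,q,[(np.round(d["centre"],4),round(d["confidence"],2)) for d in arm.mark_of(c,q)[:1]])
im=cv2.imread("pics/scene2.png")[100:260,120:320]
cv2.imwrite("pics/c2.png",cv2.resize(im,None,fx=3.5,fy=3.5,interpolation=2))
E
```

```text
t: 9.1
eef_pos: [0.4585, 0.0981, 0.2152]
ee_rot: [-3.141, -0.001, -3.14]
force: [-0.4, 0.0, -2.3]
width: 0.052
gripper_force: 30.0
t 9.1 p [0.4585 0.0981 0.2152] rpy [-180.    -0.  -179.9] q [ 0.63  0.02 -0.44 -0.   -1.11 -2.2 ] width 0.052 gf 30.0 F [-0.4  0.  -2.3] 
 d cm [-0.05  0.01  2.52] w [-0.  -0.   0.1]
top spacer_center [(array([0.4598, 0.0984, 0.213 ]), 0.55)]
top spacer [(array([0.46  , 0.0969, 0.1768]), 0.38)]
top spindle_seat [(array([0.4573, 0.0992, 0.0502]), 0.74)]
top spindle_tip [(array([0.4616, 0.1048, 0.1459]), 0.82)]
scene spacer_center [(array([0.4573, 0.0973, 0.2126]), 0.87)]
scene spacer [(array([0.4534, 0.0981, 0.1827]), 0.76)]
scene spindle_seat [(array([0.4591, 0.1037, 0.0516]), 0.89)]
scene spindle_tip [(array([0.4615, 0.0958, 0.1389]), 0.76)]
```

View pics/c2.png

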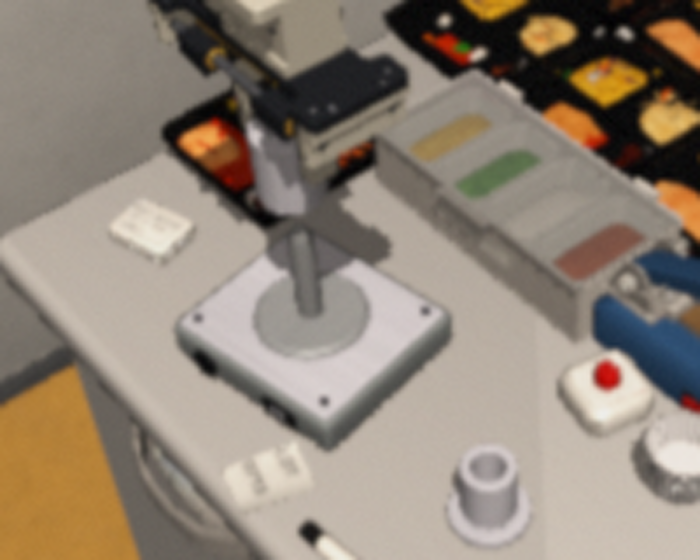

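```bash
python3 -m crank '[{"dx":-0.1,"dy":0.1,"dz":1,"wx":0,"wy":0,"wz":0},{"dx":-0.1,"dy":0.1,"dz":2,"wx":0,"wy":0,"wz":0},{"dx":-0.1,"dy":0.1,"dz":3,"wx":0,"wy":0,"wz":0},{"dx":-0.1,"dy":0.1,"dz":3.5,"wx":0,"wy":0,"wz":0},{"dx":-0.1,"dy":0.1,"dz":4,"wx":0,"wy":0,"wz":0},{"dx":-0.1,"dy":0.1,"dz":4.5,"wx":0,"wy":0,"wz":0},{"dx":-0.1,"dy":0.1,"dz":5,"wx":0,"wy":0,"wz":0},{"dx":-0.1,"dy":0.1,"dz":5.5,"wx":0,"wy":0,"wz":0},{"dx":-0.1,"dy":0.1,"dz":6,"wx":0,"wy":0,"wz":0},{"dx":-0.1,"dy":0.1,"dz":6.5,"wx":0,"wy":0,"wz":0}]'
python3 -c "
from h import *
rel(.459,.099,.0845,-180)"
```

```text
t: 10.85
eef_pos: [0.4598, 0.0992, 0.1502]
ee_rot: [3.142, 0.0, -3.141]
force: [1.0, -1.0, -1.6]
width: 0.0521
gripper_force: 30.0
t 10.85 p [0.4598 0.0992 0.1502] rpy [ 180.    0. -180.] q [ 0.63  0.09 -0.53 -0.   -0.95 -2.2 ] width 0.0521 gf 30.0 F [ 1.  -1.  -1.6] 
 d cm [ 0.08 -0.02  6.57] w [0. 0. 0.]
```

```bash
python3 -m crank '[{"dx":0,"dy":0,"dz":0.8,"wx":0,"wy":0,"wz":0},{"dx":0,"dy":0,"dz":1.6,"wx":0,"wy":0,"wz":0},{"dx":0,"dy":0,"dz":2.4,"wx":0,"wy":0,"wz":0},{"dx":0,"dy":0,"dz":3.2,"wx":0,"wy":0,"wz":0},{"dx":0,"dy":0,"dz":4,"wx":0,"wy":0,"wz":0},{"dx":0,"dy":0,"dz":4.8,"wx":0,"wy":0,"wz":0},{"dx":0,"dy":0,"dz":5.4,"wx":0,"wy":0,"wz":0},{"dx":0,"dy":0,"dz":5.9,"wx":0,"wy":0,"wz":0},{"dx":0,"dy":0,"dz":6.2,"wx":0,"wy":0,"wz":0},{"dx":0,"dy":0,"dz":6.4,"wx":0,"wy":0,"wz":0}]'
python3 -c "
from h import *
rel(.459,.099,.0845,-180)"
```

```text
t: 12.1
eef_pos: [0.4599, 0.0992, 0.0865]
ee_rot: [3.142, 0.0, -3.141]
force: [-0.0, -0.6, -2.0]
width: 0.0518
gripper_force: 30.0
t 12.1 p [0.4599 0.0992 0.0865] rpy [ 180.    0. -180.] q [ 0.63  0.17 -0.61  0.   -0.79 -2.2 ] width 0.0518 gf 30.0 F [-0.  -0.6 -2. ] 
 d cm [ 0.09 -0.02  0.2 ] w [0. 0. 0.]
```

```bash
python3 -m crank '[{"dx":0,"dy":0,"dz":0.1,"wx":0,"wy":0,"wz":0},{"dx":0,"dy":0,"dz":0.1,"wx":0,"wy":0,"wz":0},{"dx":0,"dy":0,"dz":0.1,"wx":0,"wy":0,"wz":0},{"dx":0,"dy":0,"dz":0.1,"wx":0,"wy":0,"wz":0},{"dx":0,"dy":0,"dz":0.1,"wx":0,"wy":0,"wz":0},{"dx":0,"dy":0,"dz":0.1,"wx":0,"wy":0,"wz":0},{"dx":0,"dy":0,"dz":-1,"wx":0,"wy":0,"wz":0},{"dx":0,"dy":0,"dz":-5,"wx":0,"wy":0,"wz":0},{"dx":0,"dy":0,"dz":-10,"wx":0,"wy":0,"wz":0},{"dx":0,"dy":0,"dz":-13.5,"wx":0,"wy":0,"wz":0}]' 8.7 30
python3 -c "
from h import *
rel(.4755,-.377,.1,-177.8)"
```

```text
t: 13.35
eef_pos: [0.4603, 0.0993, 0.2247]
ee_rot: [3.14, 0.003, -3.141]
force: [0.9, 0.5, -0.9]
width: 0.0873
gripper_force: 0.0
t 13.35 p [0.4603 0.0993 0.2247] rpy [ 1.799e+02  1.000e-01 -1.800e+02] q [ 0.63  0.02 -0.42  0.   -1.13 -2.2 ] width 0.0873 gf 0.0 F [ 0.9  0.5 -0.9] 
 d cm [ -1.46 -47.64  12.42] w [ 0.1  0.1 -2.2]
```

```bash
python3 -m crank '[{"dx":-0.2,"dy":-4,"dz":0,"wx":0,"wy":0,"wz":0},{"dx":-0.4,"dy":-9.5,"dz":0,"wx":0,"wy":0,"wz":0},{"dx":-0.6,"dy":-15,"dz":0,"wx":0,"wy":0,"wz":-1},{"dx":-0.8,"dy":-20.5,"dz":0,"wx":0,"wy":0,"wz":-2.2},{"dx":-1,"dy":-26,"dz":1,"wx":0,"wy":0,"wz":-2.2},{"dx":-1.2,"dy":-31.5,"dz":3,"wx":0,"wy":0,"wz":-2.2},{"dx":-1.4,"dy":-37,"dz":5,"wx":0,"wy":0,"wz":-2.2},{"dx":-1.5,"dy":-42,"dz":7.5,"wx":0,"wy":0,"wz":-2.2},{"dx":-1.5,"dy":-46,"dz":10,"wx":0,"wy":0,"wz":-2.2},{"dx":-1.5,"dy":-47.6,"dz":12.5,"wx":0,"wy":0,"wz":-2.2}]'
python3 - <<'E'
from h import *
rel(.4755,-.377,.004,-177.8)
for c in("top","scene"):
    save(c,c+"3")
    for q in("spacer","spacer_center","paddle_center"): print(c,q,[(np.round(d["centre"],4),round(d["confidence"],2)) for d in arm.mark_of(c,q)[:2]])
im=cv2.imread("pics/scene3.png")[130:370,140:400]
cv2.imwrite("pics/c3.png",cv2.resize(im,None,fx=2.5,fy=2.5,interpolation=2))
E
```

```text
t: 14.6
eef_pos: [0.4747, -0.3792, 0.0962]
ee_rot: [-3.141, 0.0, -3.105]
force: [-0.6, -0.2, 0.6]
width: 0.0871
gripper_force: 0.0
t 14.6 p [ 0.4747 -0.3792  0.0962] rpy [-180.     0.  -177.9] q [-0.35  0.36 -0.31  0.   -0.9  -1.18] width 0.0871 gf 0.0 F [-0.6 -0.2  0.6] 
 d cm [-0.09  0.22  9.22] w [-0.   0.  -0.1]
top spacer [(array([0.4581, 0.0956, 0.0479]), 0.64), (array([0.4587, 0.1028, 0.0836]), 0.23)]
top spacer_center [(array([0.4601, 0.102 , 0.0802]), 0.7)]
top paddle_center [(array([ 0.4791, -0.3773,  0.0072]), 0.62), (array([ 0.5817, -0.1893, -0.0022]), 0.33)]
scene spacer [(array([0.4552, 0.1009, 0.0502]), 0.98)]
scene spacer_center [(array([0.4586, 0.0981, 0.0814]), 0.62)]
scene paddle_center [(array([ 0.4712, -0.377 ,  0.0026]), 0.86)]
```

View pics/c3.png

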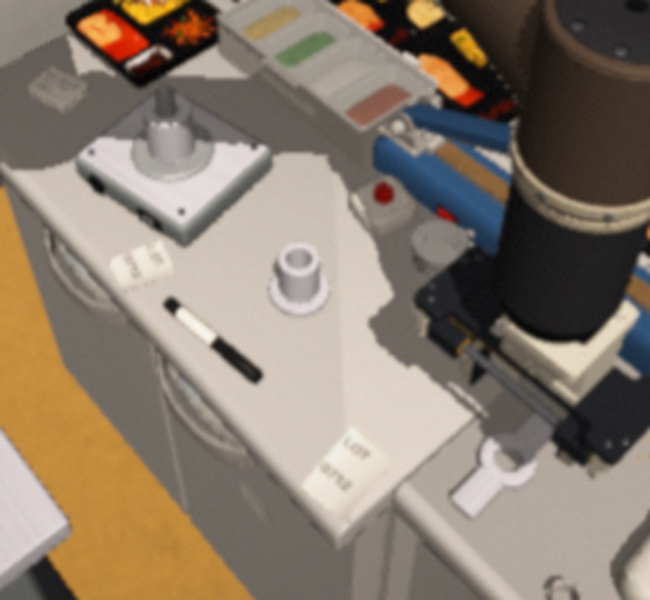

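Spacer is seated around the spindle (crop 170,140) and the gripper is above the paddle hub (crop 508,460). Going down to grip the hub.

```bash
python3 -m crank '[{"dx":-0.1,"dy":0.2,"dz":2,"wx":0,"wy":0,"wz":0},{"dx":-0.1,"dy":0.2,"dz":4,"wx":0,"wy":0,"wz":0},{"dx":-0.1,"dy":0.2,"dz":6,"wx":0,"wy":0,"wz":0},{"dx":-0.1,"dy":0.2,"dz":7,"wx":0,"wy":0,"wz":0},{"dx":-0.1,"dy":0.2,"dz":8,"wx":0,"wy":0,"wz":0},{"dx":-0.1,"dy":0.2,"dz":8.5,"wx":0,"wy":0,"wz":0},{"dx":-0.1,"dy":0.2,"dz":8.8,"wx":0,"wy":0,"wz":0},{"dx":-0.1,"dy":0.2,"dz":8.9,"wx":0,"wy":0,"wz":0},{"dx":-0.1,"dy":0.2,"dz":8.9,"wx":0,"wy":0,"wz":0},{"dx":-0.1,"dy":0.2,"dz":8.9,"wx":0,"wy":0,"wz":0}]'
python3 -c "
from h import *
rel(.4755,-.377,.004,-177.8)"
```

```text
t: 16.25
eef_pos: [0.476, -0.3749, 0.0078]
ee_rot: [-3.141, 0.0, -3.103]
force: [0.8, -0.2, 0.1]
width: 0.0871
gripper_force: 0.0
t 16.25 p [ 0.476  -0.3749  0.0078] rpy [-180.     0.  -177.8] q [-0.35  0.47 -0.39  0.   -0.71 -1.19] width 0.0871 gf 0.0 F [ 0.8 -0.2  0.1] 
 d cm [ 0.06 -0.21  0.38] w [-0.  0.  0.]
```

```bash
python3 -m crank '[{"dx":0.1,"dy":-0.2,"dz":0.35,"wx":0,"wy":0,"wz":0},{"dx":0.1,"dy":-0.2,"dz":0.35,"wx":0,"wy":0,"wz":0},{"dx":0.1,"dy":-0.2,"dz":0.35,"wx":0,"wy":0,"wz":0},{"dx":0.1,"dy":-0.2,"dz":0.35,"wx":0,"wy":0,"wz":0},{"dx":0.1,"dy":-0.2,"dz":0.35,"wx":0,"wy":0,"wz":0},{"dx":0.1,"dy":-0.2,"dz":0.35,"wx":0,"wy":0,"wz":0},{"dx":0.1,"dy":-0.2,"dz":0.35,"wx":0,"wy":0,"wz":0},{"dx":0.1,"dy":-0.2,"dz":0.35,"wx":0,"wy":0,"wz":0},{"dx":0.1,"dy":-0.2,"dz":0.35,"wx":0,"wy":0,"wz":0},{"dx":0.1,"dy":-0.2,"dz":0.35,"wx":0,"wy":0,"wz":0}]' 3 40
python3 -c "
from h import *
rel(.459,.099,.22,-177.8)"
```

```text
t: 17.5
eef_pos: [0.475, -0.3768, 0.0041]
ee_rot: [-3.142, 0.0, -3.103]
force: [0.9, -0.5, 0.3]
width: 0.0495
gripper_force: 40.0
t 17.5 p [ 0.475  -0.3768  0.0041] rpy [-180.     0.  -177.8] q [-0.35  0.47 -0.39  0.   -0.71 -1.18] width 0.0495 gf 40.0 F [ 0.9 -0.5  0.3] 
 d cm [ -0.25  47.61 -21.59] w [-0.  0.  0.]
```

```bash
python3 -m crank '[{"dx":0,"dy":0,"dz":-2,"wx":0,"wy":0,"wz":0},{"dx":0,"dy":1,"dz":-6,"wx":0,"wy":0,"wz":0},{"dx":0,"dy":3,"dz":-11,"wx":0,"wy":0,"wz":0},{"dx":0,"dy":6,"dz":-15,"wx":0,"wy":0,"wz":0},{"dx":0,"dy":10,"dz":-19,"wx":0,"wy":0,"wz":0},{"dx":-0.2,"dy":14.5,"dz":-21,"wx":0,"wy":0,"wz":0},{"dx":-0.2,"dy":19.5,"dz":-21.6,"wx":0,"wy":0,"wz":0},{"dx":-0.2,"dy":24.5,"dz":-21.6,"wx":0,"wy":0,"wz":0},{"dx":-0.2,"dy":29.5,"dz":-21.6,"wx":0,"wy":0,"wz":0},{"dx":-0.2,"dy":34,"dz":-21.6,"wx":0,"wy":0,"wz":0}]'
python3 -c "
from h import *
rel(.459,.099,.18,-177.8)"
```

```text
t: 18.75
eef_pos: [0.4632, -0.0354, 0.2201]
ee_rot: [3.141, 0.0, -3.103]
force: [0.3, 0.0, -0.9]
width: 0.049
gripper_force: 40.0
t 18.75 p [ 0.4632 -0.0354  0.2201] rpy [ 180.     0.  -177.8] q [ 0.35  0.01 -0.44 -0.   -1.12 -1.88] width 0.049 gf 40.0 F [ 0.3  0.  -0.9] 
 d cm [-0.1  13.45  4.01] w [0. 0. 0.]
```

```bash
python3 -m crank '[{"dx":0,"dy":4,"dz":0,"wx":0,"wy":0,"wz":0},{"dx":0,"dy":8,"dz":0,"wx":0,"wy":0,"wz":0},{"dx":-0.1,"dy":11.5,"dz":0,"wx":0,"wy":0,"wz":0},{"dx":-0.1,"dy":13.4,"dz":0,"wx":0,"wy":0,"wz":0},{"dx":-0.1,"dy":13.4,"dz":1,"wx":0,"wy":0,"wz":0},{"dx":-0.1,"dy":13.4,"dz":2,"wx":0,"wy":0,"wz":0},{"dx":-0.1,"dy":13.4,"dz":3,"wx":0,"wy":0,"wz":0},{"dx":-0.1,"dy":13.4,"dz":4,"wx":0,"wy":0,"wz":0},{"dx":-0.1,"dy":13.4,"dz":4,"wx":0,"wy":0,"wz":0},{"dx":-0.1,"dy":13.4,"dz":4,"wx":0,"wy":0,"wz":0}]'
python3 - <<'E'
from h import *
rel(.459,.099,.122,-177.8)
for c in("top","scene"):
    save(c,c+"4")
    for q in("spacer","paddle_center","spindle_tip"): print(c,q,[(np.round(d["centre"],4),round(d["confidence"],2)) for d in arm.mark_of(c,q)[:2]])
im=cv2.imread("pics/scene4.png")[120:260,140:280]
cv2.imwrite("pics/c4.png",cv2.resize(im,None,fx=4,fy=4,interpolation=2))
E
```

```text
t: 20.0
eef_pos: [0.4599, 0.0968, 0.1802]
ee_rot: [-3.142, 0.0, -3.103]
force: [0.1, 0.0, -1.2]
width: 0.0488
gripper_force: 40.0
t 20.0 p [0.4599 0.0968 0.1802] rpy [-180.     0.  -177.8] q [ 0.63  0.05 -0.49  0.   -1.02 -2.16] width 0.0488 gf 40.0 F [ 0.1  0.  -1.2] 
 d cm [0.08 0.22 5.82] w [-0.  0.  0.]
top spacer []
top paddle_center [(array([0.4623, 0.0968, 0.1863]), 0.51)]
top spindle_tip [(array([0.4594, 0.104 , 0.1414]), 0.81)]
scene spacer [(array([0.4565, 0.098 , 0.0495]), 0.83), (array([0.4584, 0.0994, 0.1791]), 0.27)]
scene paddle_center [(array([0.4586, 0.0962, 0.1842]), 0.61)]
scene spindle_tip [(array([0.4592, 0.0953, 0.1412]), 0.75)]
```

View pics/c4.png

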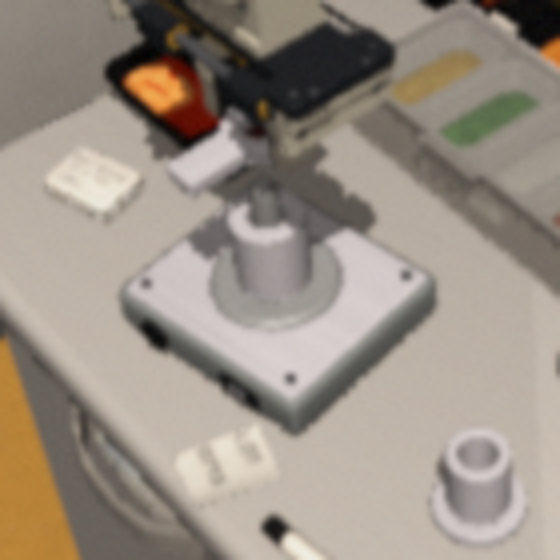

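```bash
python3 -m crank '[{"dx":0.1,"dy":0.2,"dz":1,"wx":0,"wy":0,"wz":0},{"dx":0.1,"dy":0.2,"dz":2,"wx":0,"wy":0,"wz":0},{"dx":0.1,"dy":0.2,"dz":3,"wx":0,"wy":0,"wz":0},{"dx":0.1,"dy":0.2,"dz":3.4,"wx":0,"wy":0,"wz":0},{"dx":0.1,"dy":0.2,"dz":3.8,"wx":0,"wy":0,"wz":0},{"dx":0.1,"dy":0.2,"dz":4.2,"wx":0,"wy":0,"wz":0},{"dx":0.1,"dy":0.2,"dz":4.6,"wx":0,"wy":0,"wz":0},{"dx":0.1,"dy":0.2,"dz":5,"wx":0,"wy":0,"wz":0},{"dx":0.1,"dy":0.2,"dz":5.4,"wx":0,"wy":0,"wz":0},{"dx":0.1,"dy":0.2,"dz":5.8,"wx":0,"wy":0,"wz":0}]'
python3 -c "
from h import *
rel(.459,.099,.114,-177.8)"
```

```text
t: 21.65
eef_pos: [0.4586, 0.0989, 0.1218]
ee_rot: [3.142, 0.0, -3.103]
force: [-0.6, -0.0, -1.3]
width: 0.0491
gripper_force: 40.0
t 21.65 p [0.4586 0.0989 0.1218] rpy [ 180.     0.  -177.8] q [ 0.63  0.12 -0.57  0.   -0.88 -2.17] width 0.0491 gf 40.0 F [-0.6 -0.  -1.3] 
 d cm [-0.04  0.01  0.78] w [0. 0. 0.]
```

```bash
python3 -m crank '[{"dx":0,"dy":0,"dz":0.1,"wx":0,"wy":0,"wz":0},{"dx":0,"dy":0,"dz":0.2,"wx":0,"wy":0,"wz":0},{"dx":0,"dy":0,"dz":0.3,"wx":0,"wy":0,"wz":0},{"dx":0,"dy":0,"dz":0.4,"wx":0,"wy":0,"wz":0},{"dx":0,"dy":0,"dz":0.5,"wx":0,"wy":0,"wz":0},{"dx":0,"dy":0,"dz":0.6,"wx":0,"wy":0,"wz":0},{"dx":0,"dy":0,"dz":0.65,"wx":0,"wy":0,"wz":0},{"dx":0,"dy":0,"dz":0.7,"wx":0,"wy":0,"wz":0},{"dx":0,"dy":0,"dz":0.7,"wx":0,"wy":0,"wz":0},{"dx":0,"dy":0,"dz":0.7,"wx":0,"wy":0,"wz":0}]'
```

```text
t: 22.9
eef_pos: [0.4586, 0.0989, 0.1151]
ee_rot: [3.142, 0.0, -3.103]
force: [0.0, -0.1, -1.6]
width: 0.0491
gripper_force: 40.0
```

Released from about 1 mm, then up and towards the bush.

```bash
python3 -m crank '[{"dx":0,"dy":0,"dz":0,"wx":0,"wy":0,"wz":0},{"dx":0,"dy":0,"dz":0,"wx":0,"wy":0,"wz":0},{"dx":0,"dy":0,"dz":0,"wx":0,"wy":0,"wz":0},{"dx":0,"dy":0,"dz":0,"wx":0,"wy":0,"wz":0},{"dx":0,"dy":0,"dz":0,"wx":0,"wy":0,"wz":0},{"dx":0,"dy":0,"dz":0,"wx":0,"wy":0,"wz":0},{"dx":0,"dy":0,"dz":-1,"wx":0,"wy":0,"wz":0},{"dx":0,"dy":0,"dz":-4,"wx":0,"wy":0,"wz":0},{"dx":0,"dy":0,"dz":-8,"wx":0,"wy":0,"wz":0},{"dx":0,"dy":0,"dz":-10,"wx":0,"wy":0,"wz":0}]' 8.7 30
python3 -c "
from h import *
rel(.4588,-.112,.09,-180)"
```

```text
t: 24.15
eef_pos: [0.4594, 0.0992, 0.218]
ee_rot: [3.14, 0.003, -3.103]
force: [0.2, -0.3, -0.6]
width: 0.0871
gripper_force: 0.0
t 24.15 p [0.4594 0.0992 0.218 ] rpy [ 179.9    0.2 -177.8] q [ 0.63  0.02 -0.44  0.   -1.11 -2.17] width 0.0871 gf 0.0 F [ 0.2 -0.3 -0.6] 
 d cm [  0.92 -21.12  12.77] w [0.1 0.2 2.2]
```

```bash
python3 -m crank '[{"dx":0.2,"dy":-4,"dz":0,"wx":0,"wy":0,"wz":0.5},{"dx":0.4,"dy":-8.5,"dz":0,"wx":0,"wy":0,"wz":1},{"dx":0.6,"dy":-13,"dz":0,"wx":0,"wy":0,"wz":1.5},{"dx":0.8,"dy":-17.5,"dz":0,"wx":0,"wy":0,"wz":2.2},{"dx":0.9,"dy":-21.1,"dz":2,"wx":0,"wy":0,"wz":2.2},{"dx":0.9,"dy":-21.1,"dz":5,"wx":0,"wy":0,"wz":2.2},{"dx":0.9,"dy":-21.1,"dz":9,"wx":0,"wy":0,"wz":2.2},{"dx":0.9,"dy":-21.1,"dz":11.5,"wx":0,"wy":0,"wz":2.2},{"dx":0.9,"dy":-21.1,"dz":12.5,"wx":0,"wy":0,"wz":2.2},{"dx":0.9,"dy":-21.1,"dz":12.5,"wx":0,"wy":0,"wz":2.2}]'
python3 - <<'E'
from h import *
rel(.4588,-.112,.030,-180)
for c in("top","scene"):
    save(c,c+"5")
    for q in("paddle_center","paddle","bush"): print(c,q,[(np.round(d["centre"],4),round(d["confidence"],2)) for d in arm.mark_of(c,q)[:2]])
im=cv2.imread("pics/scene5.png")[130:300,130:330]
cv2.imwrite("pics/c5.png",cv2.resize(im,None,fx=3.4,fy=3.4,interpolation=2))
E
```

```text
t: 25.4
eef_pos: [0.4579, -0.1123, 0.0903]
ee_rot: [-3.141, -0.0, -3.141]
force: [-0.1, -0.0, 0.7]
width: 0.087
gripper_force: 0.0
t 25.4 p [ 0.4579 -0.1123  0.0903] rpy [-180.   -0. -180.] q [ 0.18  0.17 -0.61  0.   -0.8  -1.75] width 0.087 gf 0.0 F [-0.1 -0.   0.7] 
 d cm [-0.09  0.03  6.03] w [-0. -0.  0.]
top paddle_center []
top paddle []
top bush [(array([ 0.4598, -0.1101, -0.0011]), 0.57)]
scene paddle_center [(array([0.457 , 0.1   , 0.1158]), 0.78), (array([0.4609, 0.0978, 0.001 ]), 0.18)]
scene paddle [(array([0.4586, 0.1024, 0.112 ]), 0.78), (array([ 0.5894, -0.1855, -0.0035]), 0.58)]
scene bush [(array([ 4.564e-01, -1.141e-01, -4.000e-04]), 0.95)]
```

View pics/c5.png

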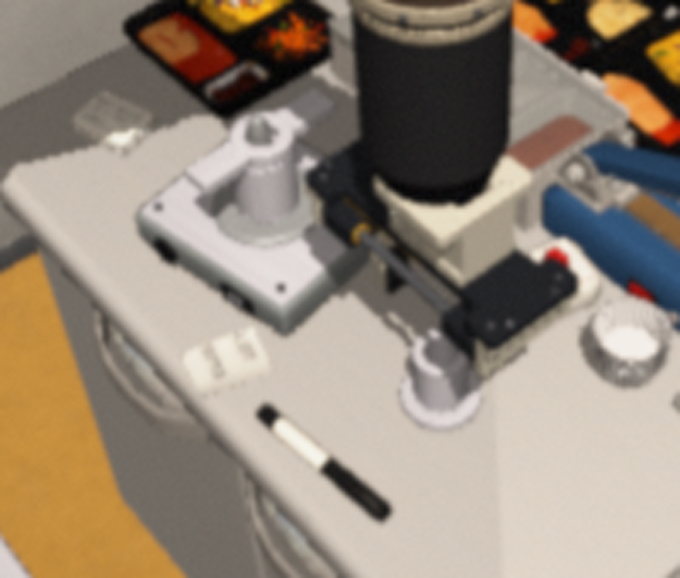

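Paddle lies flat on the spacer (crop 265,130) and the gripper is over the bush (crop 437,370).

```bash
python3 -m crank '[{"dx":-0.1,"dy":0,"dz":1.5,"wx":0,"wy":0,"wz":0},{"dx":-0.1,"dy":0,"dz":3,"wx":0,"wy":0,"wz":0},{"dx":-0.1,"dy":0,"dz":4.5,"wx":0,"wy":0,"wz":0},{"dx":-0.1,"dy":0,"dz":5.5,"wx":0,"wy":0,"wz":0},{"dx":-0.1,"dy":0,"dz":6,"wx":0,"wy":0,"wz":0},{"dx":-0.1,"dy":0,"dz":6,"wx":0,"wy":0,"wz":0},{"dx":-0.1,"dy":0,"dz":6,"wx":0,"wy":0,"wz":0},{"dx":-0.1,"dy":0,"dz":6,"wx":0,"wy":0,"wz":0},{"dx":-0.1,"dy":0,"dz":6,"wx":0,"wy":0,"wz":0},{"dx":-0.1,"dy":0,"dz":6,"wx":0,"wy":0,"wz":0}]'
python3 -m crank '[{"dx":0,"dy":0,"dz":0,"wx":0,"wy":0,"wz":0},{"dx":0,"dy":0,"dz":0,"wx":0,"wy":0,"wz":0},{"dx":0,"dy":0,"dz":0,"wx":0,"wy":0,"wz":0},{"dx":0,"dy":0,"dz":0,"wx":0,"wy":0,"wz":0},{"dx":0,"dy":0,"dz":0,"wx":0,"wy":0,"wz":0},{"dx":0,"dy":0,"dz":0,"wx":0,"wy":0,"wz":0},{"dx":0,"dy":0,"dz":0,"wx":0,"wy":0,"wz":0},{"dx":0,"dy":0,"dz":0,"wx":0,"wy":0,"wz":0},{"dx":0,"dy":0,"dz":0,"wx":0,"wy":0,"wz":0},{"dx":0,"dy":0,"dz":0,"wx":0,"wy":0,"wz":0}]' 3 35
python3 -c "
from h import *
rel(.459,.099,.22,-180)"
```

```text
t: 27.05
eef_pos: [0.4588, -0.1123, 0.0302]
ee_rot: [3.142, 0.0, -3.141]
force: [0.4, 1.0, 0.1]
width: 0.0874
gripper_force: 0.0
t: 28.3
eef_pos: [0.4587, -0.1123, 0.0301]
ee_rot: [3.142, 0.0, -3.141]
force: [0.4, -0.0, -0.1]
width: 0.0413
gripper_force: 35.0
t 28.3 p [ 0.4587 -0.1123  0.0301] rpy [ 180.    0. -180.] q [ 0.18  0.26 -0.67 -0.   -0.64 -1.75] width 0.0413 gf 35.0 F [ 0.4 -0.  -0.1] 
 d cm [ -0.03  21.13 -18.99] w [0. 0. 0.]
```

```bash
python3 -m crank '[{"dx":0,"dy":0,"dz":-3,"wx":0,"wy":0,"wz":0},{"dx":0,"dy":0,"dz":-8,"wx":0,"wy":0,"wz":0},{"dx":0,"dy":0,"dz":-13,"wx":0,"wy":0,"wz":0},{"dx":0,"dy":1,"dz":-16.5,"wx":0,"wy":0,"wz":0},{"dx":0,"dy":4.5,"dz":-17.5,"wx":0,"wy":0,"wz":0},{"dx":0,"dy":9,"dz":-17.5,"wx":0,"wy":0,"wz":0},{"dx":0,"dy":13.5,"dz":-17.5,"wx":0,"wy":0,"wz":0},{"dx":0,"dy":18,"dz":-17.5,"wx":0,"wy":0,"wz":0},{"dx":0,"dy":21.1,"dz":-17.5,"wx":0,"wy":0,"wz":0},{"dx":0,"dy":21.1,"dz":-17.5,"wx":0,"wy":0,"wz":0}]'
python3 - <<'E'
from h import *
rel(.459,.099,.156,-180)
for c in("top","scene"):
    save(c,c+"6")
    for q in("bush","paddle","spindle_tip"): print(c,q,[(np.round(d["centre"],4),round(d["confidence"],2)) for d in arm.mark_of(c,q)[:2]])
E
```

```text
t: 29.55
eef_pos: [0.4583, 0.1003, 0.2046]
ee_rot: [-3.142, -0.001, -3.139]
force: [-0.6, -0.9, -1.9]
width: 0.0412
gripper_force: 35.0
t 29.55 p [0.4583 0.1003 0.2046] rpy [-180.    -0.  -179.8] q [ 0.64  0.03 -0.46 -0.   -1.08 -2.2 ] width 0.0412 gf 35.0 F [-0.6 -0.9 -1.9] 
 d cm [-0.07 -0.13  4.86] w [-0.  -0.   0.2]
top bush [(array([0.4596, 0.0985, 0.175 ]), 0.59)]
top paddle [(array([0.462 , 0.0988, 0.1098]), 0.63)]
top spindle_tip [(array([0.461 , 0.1035, 0.1448]), 0.88)]
scene bush [(array([0.4567, 0.0959, 0.172 ]), 0.83), (array([4.581e-01, 9.730e-02, 2.000e-04]), 0.57)]
scene paddle [(array([0.4576, 0.1002, 0.1119]), 0.96), (array([0.4578, 0.0993, 0.055 ]), 0.42)]
scene spindle_tip [(array([0.4625, 0.0958, 0.1382]), 0.67)]
```

```bash
python3 -m crank '[{"dx":0,"dy":-0.1,"dz":1,"wx":0,"wy":0,"wz":0},{"dx":0,"dy":-0.1,"dz":2,"wx":0,"wy":0,"wz":0},{"dx":0,"dy":-0.1,"dz":2.5,"wx":0,"wy":0,"wz":0},{"dx":0,"dy":-0.1,"dz":3,"wx":0,"wy":0,"wz":0},{"dx":0,"dy":-0.1,"dz":3.4,"wx":0,"wy":0,"wz":0},{"dx":0,"dy":-0.1,"dz":3.8,"wx":0,"wy":0,"wz":0},{"dx":0,"dy":-0.1,"dz":4.2,"wx":0,"wy":0,"wz":0},{"dx":0,"dy":-0.1,"dz":4.4,"wx":0,"wy":0,"wz":0},{"dx":0,"dy":-0.1,"dz":4.6,"wx":0,"wy":0,"wz":0},{"dx":0,"dy":-0.1,"dz":4.7,"wx":0,"wy":0,"wz":0}]'
python3 -c "
from h import *
rel(.459,.099,.154,-180)"
```

```text
t: 31.2
eef_pos: [0.4586, 0.0977, 0.158]
ee_rot: [-3.142, -0.0, -3.141]
force: [0.1, 0.4, -2.0]
width: 0.0414
gripper_force: 35.0
t 31.2 p [0.4586 0.0977 0.158 ] rpy [-180.   -0. -180.] q [ 0.63  0.08 -0.53 -0.   -0.97 -2.2 ] width 0.0414 gf 35.0 F [ 0.1  0.4 -2. ] 
 d cm [-0.04  0.13  0.4 ] w [-0. -0.  0.]
```

```bash
python3 -m crank '[{"dx":0,"dy":0.1,"dz":0.05,"wx":0,"wy":0,"wz":0},{"dx":0,"dy":0.1,"dz":0.1,"wx":0,"wy":0,"wz":0},{"dx":0,"dy":0.1,"dz":0.15,"wx":0,"wy":0,"wz":0},{"dx":0,"dy":0.1,"dz":0.2,"wx":0,"wy":0,"wz":0},{"dx":0,"dy":0.1,"dz":0.25,"wx":0,"wy":0,"wz":0},{"dx":0,"dy":0.1,"dz":0.3,"wx":0,"wy":0,"wz":0},{"dx":0,"dy":0.1,"dz":0.35,"wx":0,"wy":0,"wz":0},{"dx":0,"dy":0.1,"dz":0.35,"wx":0,"wy":0,"wz":0},{"dx":0,"dy":0.1,"dz":0.35,"wx":0,"wy":0,"wz":0},{"dx":0,"dy":0.1,"dz":0.35,"wx":0,"wy":0,"wz":0}]'
python3 -m crank '[{"dx":0,"dy":0,"dz":0,"wx":0,"wy":0,"wz":0},{"dx":0,"dy":0,"dz":0,"wx":0,"wy":0,"wz":0},{"dx":0,"dy":0,"dz":0,"wx":0,"wy":0,"wz":0},{"dx":0,"dy":0,"dz":0,"wx":0,"wy":0,"wz":0},{"dx":0,"dy":0,"dz":0,"wx":0,"wy":0,"wz":0},{"dx":0,"dy":0,"dz":0,"wx":0,"wy":0,"wz":0},{"dx":0,"dy":0,"dz":0,"wx":0,"wy":0,"wz":0},{"dx":0,"dy":0,"dz":-2,"wx":0,"wy":0,"wz":0},{"dx":0,"dy":0,"dz":-6,"wx":0,"wy":0,"wz":0},{"dx":0,"dy":0,"dz":-9,"wx":0,"wy":0,"wz":0}]' 8.7 30
python3 -m crank '[{"dx":0,"dy":-4,"dz":0,"wx":0,"wy":0,"wz":0},{"dx":0,"dy":-8,"dz":0,"wx":0,"wy":0,"wz":0},{"dx":0,"dy":-12,"dz":0,"wx":0,"wy":0,"wz":0},{"dx":0,"dy":-16,"dz":0,"wx":0,"wy":0,"wz":0},{"dx":0,"dy":-20,"dz":0,"wx":0,"wy":0,"wz":0},{"dx":0,"dy":-24,"dz":0,"wx":0,"wy":0,"wz":0},{"dx":0,"dy":-28,"dz":0,"wx":0,"wy":0,"wz":0},{"dx":0,"dy":-30,"dz":0,"wx":0,"wy":0,"wz":0},{"dx":0,"dy":-30,"dz":0,"wx":0,"wy":0,"wz":0},{"dx":0,"dy":-30,"dz":0,"wx":0,"wy":0,"wz":0}]'
python3 - <<'E'
from h import *
for c in("top","scene"):
    save(c,c+"7")
    for q in("bush","paddle","spacer","kitchen_timer","foil_cups","label_block"): print(c,q,[(np.round(d["centre"],4),round(d["confidence"],2)) for d in arm.mark_of(c,q)[:1]])
im=cv2.imread("pics/scene7.png")[100:260,130:330]
cv2.imwrite("pics/c7.png",cv2.resize(im,None,fx=3.5,fy=3.5,interpolation=2))
E
```

```text
t: 32.45
eef_pos: [0.4587, 0.0987, 0.1546]
ee_rot: [3.142, 0.0, -3.141]
force: [0.3, 0.2, -1.6]
width: 0.0413
gripper_force: 35.0
t: 33.7
eef_pos: [0.4589, 0.0988, 0.2461]
ee_rot: [3.141, 0.001, -3.141]
force: [1.4, 0.7, -0.6]
width: 0.0868
gripper_force: 0.0
t: 34.95
eef_pos: [0.4586, -0.201, 0.2445]
ee_rot: [3.141, -0.0, 3.142]
force: [0.9, -0.5, -0.9]
width: 0.087
gripper_force: 0.0
top bush [(array([0.4585, 0.0996, 0.1247]), 0.57)]
top paddle []
top spacer []
top kitchen_timer []
top foil_cups []
top label_block [(array([ 0.4303,  0.2973, -0.0016]), 0.71)]
scene bush [(array([0.459 , 0.0964, 0.1242]), 0.7)]
scene paddle [(array([0.4589, 0.1002, 0.113 ]), 0.57)]
scene spacer [(array([0.4571, 0.097 , 0.0487]), 0.67)]
scene kitchen_timer [(array([ 0.5969, -0.0898, -0.0035]), 0.82)]
scene foil_cups [(array([ 0.5856, -0.1835, -0.0013]), 0.79)]
scene label_block [(array([0.4279, 0.3089, 0.0015]), 0.79)]
```

View pics/c7.png

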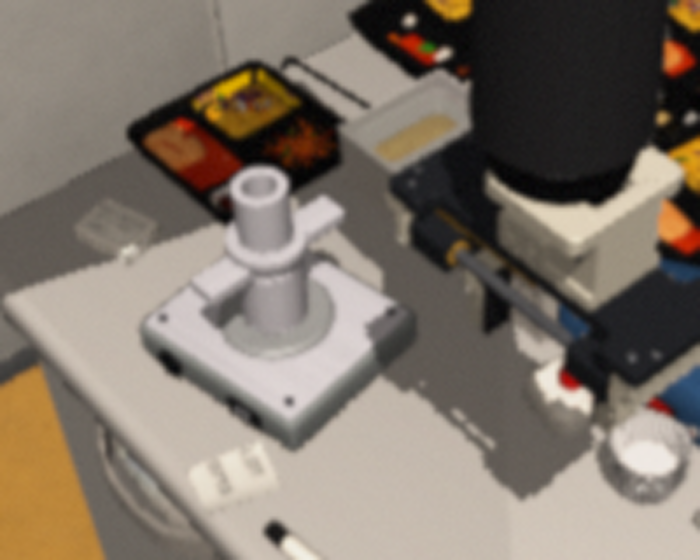

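The picture shows the bush upright, flange down, on the paddle and spacer (crop 265,240). Its base measures z 0.124, which is the fully home height. The timer, cups and labels have not moved and the arm is clear.

```bash
python3 -c "
from station import arm
print(arm.job_done())"
```

```text
the job is handed in; nothing more can be done
None
```

The job is handed in at about 35 s: spacer, paddle and flange-down bush are stacked on the spindle, each measured at its home height to within about 3 mm, and the timer, foil cups and label block still stand where they were.

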